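# Snap the grease coupler onto the roller-bed nipple and hold it

### The arm

A 7-joint arm with a two-finger parallel gripper is mounted at the origin on the work surface. World frame = base frame: x ahead of the robot, y to its left, z up, the work surface at z = 0. Lengths are in m, angles in rad, forces in N, time in s.
With the tool pointing down it reaches from about 0.425 to 0.95 m from the base axis. Payload 4.7 kg.
Tool frame: the origin (TCP) lies at the very end of the fingers, on their centre line; the grasp point (between the pads) lies 19 mm behind it; z points along the fingers, y is the direction in which the jaws open and shut (so a half turn about z gives the same grasp; the last joint's range is limited). The gripper opens to 87 mm and grips with 3 to 60 N. Pads are 19 mm wide; open, the fingers measure 117 mm over their backs; the gripper's body (75 mm by 190 mm) begins 51 mm behind the grasp point.
Start: joints at [-1.163, 0.469, -0.049, 1.532, 0.024, 1.141, -0.082], TCP at [0.286, 0.612, 0.223] pointing down, gripper open.
Joint ranges: [-2.59, 2.59], [-0.33, 1.99], [-1.39, 1.29], [0.1, 2.45], [-1.04, 4.18], [0.21, 1.99], [-2.66, 2.66]. Speed limits (rad/s): [2.57, 2.57, 3.14, 3.14, 3.14, 3.14, 3.14].

### API

Orientations are given as a unit quaternion [x, y, z, w].
In Python, from cell import * gives the robot as it stands.
- The arm moves only by the tool arm_command, never from a script. Its arguments are lists of equal length, an entry for each row: "travel": the shift along the tool's x, y, z scaled (see below), a list of three; "angular": the turn, a rotation vector about the tool's x, y, z scaled (see below), a list of three; "gripper": the opening, from -1 (shut) to 1 (fully open), so that 0 is half open. A call has 1 to 12 rows; each row shifts and turns the commanded pose from where the row before left it, along the tool's axes as they then stand; what a row does not reach is not made up. The controller multiplies each number of a shift by 0.03 m and each number of a turn by 2 pi rad. A row lasts 1/12 s, in which the tool goes at most 41.7 mm and 7.16 degrees, less where a joint would pass 70% of its speed; a pose out of reach is approached as far as the arm can. A call with a number of a shift or a turn outside -1 to 1 is refused whole. A call with a gripper value outside its range is refused whole. The fingers move at their own pace and stop on an object; "force" is the grip in N (left out, the last holds). Time passes only in rows, so rows that do not move let the fingers close. It gives the time, the measured TCP pose, the force and the opening at its end, in the units of the state.
- get_state(): the state, without advancing time (a new reading comes with each control period).
- read_camera(name): name is "scene" or "top" or "wrist"; returns (picture, depth): 384x512x3 uint8, blue, green, red; 384x512 float32, m along the optical axis (not along the pixel's ray), 0 where there is no reading.
- get_calibration(name): a dict with "K" (3x3 intrinsics, pixels), "extrinsics" (4x4, takes a point from world to camera coordinates); the wrist camera has in their place "tool_from_camera" (4x4, takes a point from camera to tool coordinates, whose origin is the TCP and whose axes are the flange's). Camera axes: x right, y down, z forward; pixel columns grow to the right and rows downward; lengths in m; the calibration is good to about 2 mm. A picture is of the moment at which its call begins: read the wrist's pose just before it. get_calibration takes no time and is no camera call.
- sign_off(): hands the job in, once; it reports no verdict.
The state is a dict: "t": time; "joint_positions": joint angles; "joint_vel": joint speeds; "tau": joint torques, N m; "tool_pos": TCP position; "tcp_rot": TCP orientation; "force": force on the tool from outside, world axes, zero at the start; "ft_torque": the same for the moment, N m; "width": finger opening in m.
Only numpy, scipy, OpenCV 4.12 (cv2) and the standard library are available. Lean on these libraries where they do the work, as an engineer would, in place of code of your own. Each camera call takes 0.05 s, during which the arm holds its last target.

### The job

The jar roller bed's bearing is due for grease: pull the yellow-handled grease coupler straight up out of its cup and push it squarely, in line, onto the tilted brass nipple on the blue bearing block until the sprung nipple snaps down. Keep hold of the coupler and keep it pressed fully down against the spring: the job finishes with the robot still gripping and pushing. Do not push on the block with the bare gripper, and do not disturb the tools in the other cups, the jars or the grease tin.

Things in the scene. Friction and masses are not known exactly. Their poses are not given: they have to be found in the camera images.
- coupler: grease coupler, 140 mm, 160 g, upright, mouth down, in a cup. Origin: centre of the mouth; z from mouth to handle. Along z: steel head 0-22 mm (outside 27 wide at the mouth, 33 at z 4, 22 at z 18; bore 18 at the mouth, 24 at z 4, 15 at its floor, z 16), 18 mm stem to 64, black 34 mm flange 64-70, yellow handle 24 x 24 mm square (faces along x, y) 70-136, cap to 140. Grip the handle at about z 105, firmly.
- coupler_seat (a point): centre of the floor of the coupler's bore, on its axis 16 mm inside the mouth; z as for the coupler. The nipple's tip touches here when the coupler is fully on.
- cup: fixed round metal cup in which the coupler stands: outside 48 mm, inside 40 mm, rim 70 mm above the table, inner floor at 6 mm, foot plate 68 mm. Origin at the centre of its underside, z up. Two like cups hold the tamper and the marker; the three stand in a rough row along y, about 120 mm apart, in any order.
- block: fixed bearing block of a jar roller bed: plate x -70 to +160, y -85 to +85 mm; blue housing 80 x 90, 62 mm high; grey bed rollers (top 63). Origin on the table, z up, x to the bed. A dark 32 mm boss holds the nipple, tilted 28 degrees from vertical to -x; centre of its face at x -20, y 0, z 85. Red sprung jaws on both y sides, with white rollers 26 mm apart 12 mm above the face, spread to 38.
- nipple_tip (a point): centre of the top of the brass nipple, moving with it; z is its axis, pointing outwards (up, tilted 28 degrees): the coupler comes from there. Brass pin 11 mm in diameter with a rounded tip, its top 30 mm above the boss's face when out, on an 18 mm steel collar 12 mm high.
- nipple (a joint): how far the nipple is pressed in along its axis, m: 0 = fully out, 0.009 = stop. Its spring pushes back with 6 to 10.5 N. Meanwhile the coupler's head parts the two sprung rollers: the push peaks at about 11 N near 3 mm, then the head snaps past them and about 6 N keeps it home. Let go, the spring throws it out again.
- tamper: wooden tamper, 124 mm long, 34 mm foot, standing in another cup; origin at the centre of its underside. Bystander, leave alone.
- marker: fat blue marker with a white cap, 120 mm long, 31 mm diameter, standing in another cup; origin at the centre of its underside. Bystander, leave alone.
- jar_a: loose empty green glass jar with a white lid, 66 mm diameter, about 85 mm high, standing on the table; origin at the centre of its underside. Bystander, leave alone.
- jar_b: loose empty green glass jar with a yellow lid, 66 mm diameter, about 85 mm high, standing on the table; origin at the centre of its underside. Bystander, leave alone.
- jar_c: loose empty green glass jar with a white lid, 66 mm diameter, about 85 mm high, standing on the table; origin at the centre of its underside. Bystander, leave alone.
- grease_tin: loose closed tin, 72 mm diameter, 75 mm high, on the table; origin at the centre of its underside. Bystander, leave alone.
There are look-alikes about, which are no part of the job. Of the things like the coupler, leave any that is green, red or turquoise; of the rest the smaller one is meant.

How it is judged:
On the way, in this order (a step that is already met when the one before it is completed fails the run):
1. the gripped coupler is out of its cup: its mouth is above the rim (z of coupler in the frame of cup above 0.072 m and contact force between the fingers and coupler above 2 N), for 0.1 s.
2. the coupler is squarely on the nipple and the nipple has snapped in and is held in (distance between coupler_seat and nipple_tip below 0.005 m and angle between the z axis of coupler_seat and the z axis of nipple_tip, either way round below 0.2 rad and value of joint nipple above 0.007 m and contact force between coupler and block above 2 N and contact force between the fingers and coupler above 2 N), for 0.5 s.
At the end, for the whole second after the job is handed in: The robot still grips the coupler, which sits on the nipple (bore floor within 5 mm of the nipple's tip, axes within 0.2 rad) with the nipple held pressed in by more than 7 mm, past its snap, with the coupler pushing on it (all of step 2); the arm keeps its last pose, push and grip.
It fails at once if the tamper, the marker, a jar or the grease tin is moved by more than 30 mm (distance of any of tamper, marker, jar_a, jar_b, jar_c, grease_tin from where it was at the start of the episode above 0.03 m).
It fails at once if the nipple is pushed by the bare gripper or arm instead of the coupler (contact force between any of the arm, the fingers and block above 15 N).
It also fails if it takes over 42 s, if anything falls off the work surface, if the arm or the gripper's body presses on something with over 40 N, if the wrist force passes 120 N, or if a joint passes its speed limit or range.

## Working session

There is one attempt and no reset: what is moved stays moved. The work goes in short steps, Python scripts to look and compute and a tool call to move; the robot and the scene stay as the last step left them, time stands still between calls to the robot, and variables do not carry over. Pictures are saved under pics/ and viewed, and the job is handed in when it is done.

Besides the shell and the picture viewer there is one more tool, called after "Call:" as a command line: name --argument value ..., lists and objects as JSON in quotes. arm_command: Moves the arm, as the interface text tells. Its arguments: {"type":"object","properties":{"travel":{"type":"array"},"angular":{"type":"array"},"gripper":{"type":"array"},"force":{"type":"number"}},"required":["travel","angular","gripper"]}

```bash
ls; mkdir -p pics; python3 - <<'E'
from cell import *
import cv2,numpy as np
print(get_state())
for n in("scene","top"):
    p,d=read_camera(n); c=get_calibration(n)
    cv2.imwrite(f"pics/{n}0.png",p); np.savez(f"pics/{n}0.npz",p=p,d=d,K=c["K"],E=c["extrinsics"])
    print(n,c["K"],c["extrinsics"])
print(get_calibration("wrist"))
E
```

```text
pics
{'t': 0.0, 'joint_positions': array([-1.16289278,  0.46943325, -0.04859883,  1.53369509,  0.02411967,
        1.14100334, -0.08227159]), 'joint_vel': array([ 0.00017225,  0.00081636,  0.00176964,  0.00104429,  0.00174215,
        0.00149192, -0.00015948]), 'tau': array([-1.81869168e-04, -5.07974732e+01, -8.06287047e-02, -2.36163998e+01,
       -6.12763083e-02,  3.79185670e-02,  1.88659601e-04]), 'tool_pos': array([0.28529416, 0.61107887, 0.22150448]), 'tcp_rot': array([ 2.16634513e-01,  9.76252290e-01, -9.61708729e-04, -1.68179659e-04]), 'force': array([ 0.29883668, -0.00391128, -1.21519848]), 'ft_torque': array([-0.04925934, -0.02729846,  0.05506362]), 'width': 0.08686904357126024}
scene [[349.09327053   0.         256.43675635]
 [  0.         349.09327053 193.63970726]
 [  0.           0.           1.        ]] [[-0.05473513  0.99848742  0.00519006  0.06841289]
 [ 0.81992966  0.04791213 -0.57045576 -0.36381662]
 [-0.56984157 -0.02696849 -0.82131193  1.22417557]
 [ 0.          0.          0.          1.        ]]
top [[367.57934373   0.         253.5050148 ]
 [  0.         367.57934373 192.67586281]
 [  0.           0.           1.        ]] [[ 0.00945745 -0.99928808  0.03652252 -0.08003108]
 [-0.99681008 -0.012316   -0.07885413  0.52914815]
 [ 0.0792478  -0.03566025 -0.99621691  1.03990942]
 [ 0.          0.          0.          1.        ]]
{'K': array([[302.77989175,   0.        , 256.70571554],
       [  0.        , 302.77989175, 190.4303299 ],
       [  0.        ,   0.        ,   1.        ]]), 'tool_from_camera': array([[ 3.99855896e-04, -9.59636964e-01, -2.81241421e-01,
         7.66305466e-02],
       [ 9.99999892e-01,  4.49962815e-04, -1.13586031e-04,
         6.35713871e-04],
       [ 2.35549535e-04, -2.81241346e-01,  9.59637041e-01,
        -1.61333030e-01],
       [ 0.00000000e+00,  0.00000000e+00,  0.00000000e+00,
         1.00000000e+00]])}
```

View pics/scene0.png

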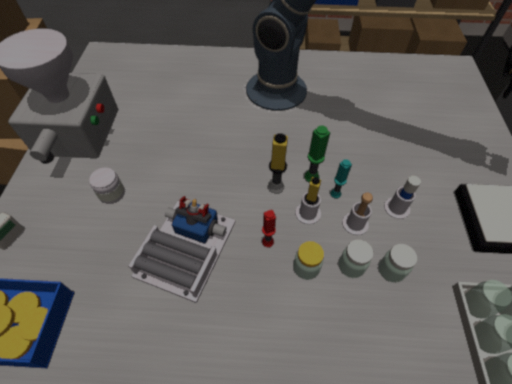

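View pics/top0.png

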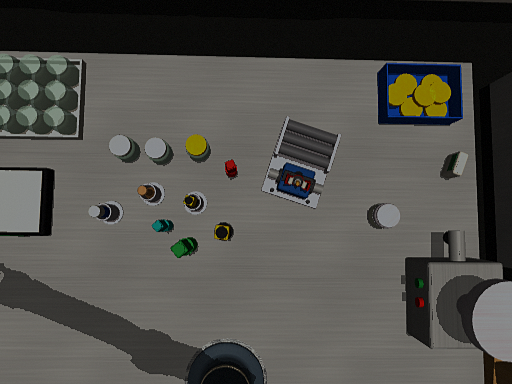

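The things like the coupler:

| Thing | Scene pixel | Top pixel | Verdict |
|---|---|---|---|
| Small yellow, in a cup | (312,195) | (193,202) | Chosen |
| Larger yellow, free-standing | (279,155) | (223,232) | No, it is the bigger one |
| Green | (318,148) | (184,246) | No |
| Turquoise | (342,175) | (162,226) | No |
| Red | (269,225) | (231,168) | No |

I'll check the choice in a close crop and measure coarsely.

```bash
cat > h.py <<'E'
import numpy as np,cv2
from scipy.spatial.transform import Rotation as R
def ray(K,E,u,v):
    E=np.asarray(E);Rm=E[:3,:3];c=-Rm.T@E[:3,3]
    d=Rm.T@np.linalg.solve(np.asarray(K),np.array([u,v,1.0]));return c,d
def onz(K,E,u,v,z):
    c,d=ray(K,E,u,v);return c+d*(z-c[2])/d[2]
def proj(K,E,P):
    p=E[:3,:3]@np.asarray(P)+E[:3,3];q=K@p;return q[:2]/q[2]
def cross2(r1,r2):
    (a,d),(b,e)=r1,r2;t=np.linalg.lstsq(np.c_[d,-e],b-a,rcond=None)[0]
    p,q=a+d*t[0],b+e*t[1];return (p+q)/2,np.linalg.norm(p-q)
def pts(d,K,E):
    v,u=np.mgrid[:d.shape[0],:d.shape[1]];P=np.stack([(u-K[0,2])/K[0,0]*d,(v-K[1,2])/K[1,1]*d,d],-1)
    return (P-E[:3,3])@E[:3,:3]
def load(f):
    a=np.load(f);return a["p"],a["d"],a["K"],a["E"]
def wristE(s,T):
    M=np.eye(4);M[:3,:3]=R.from_quat(s["tcp_rot"]).as_matrix();M[:3,3]=s["tool_pos"];return np.linalg.inv(M@T)
E
python3 - <<'E'
from h import *
p,d,K,E=load("pics/scene0.npz");q,e,K2,E2=load("pics/top0.npz")
a=cv2.resize(p[130:260,230:430],None,fx=2,fy=2,interpolation=2)
a=cv2.resize(p[120:270,240:430],(570,450),interpolation=2)
b=cv2.resize(q[130:270,80:260],(570,443),interpolation=2)
cv2.imwrite("pics/crop_a.png",a);cv2.imwrite("pics/crop_b.png",b)
cv2.imwrite("pics/crop_c.png",cv2.resize(p[185:300,125:245],(720,690)[:1]+(590,),interpolation=2))
cv2.imwrite("pics/crop_d.png",cv2.resize(q[110:215,250:350],(570,598),interpolation=2))
# heights in depth
for nm,dd,KK,EE in(("scene",d,K,E),("top",e,K2,E2)):
    P=pts(dd,KK,EE)
    img=p if nm=="scene" else q
    h=cv2.cvtColor(img,cv2.COLOR_BGR2HSV)
    for cn,lo,hi in(("yel",(18,120,50),(34,255,255)),("blue",(100,120,40),(125,255,255)),("red",(0,150,60),(8,255,255)),("turq",(80,100,40),(99,255,255)),("green",(45,120,40),(78,255,255))):
        m=cv2.inRange(h,lo,hi);n,l,st,c=cv2.connectedComponentsWithStats(m)
        for i in range(1,n):
            if st[i,4]>15:
                X=P[(l==i)&(dd>0)]
                print(nm,cn,c[i].round(),st[i,4],X[:, :].mean(0).round(3),"zmax",np.percentile(X[:,2],97).round(3),"zmin",np.percentile(X[:,2],3).round(3))
E
```

```text
scene yel [278. 154.] 374 [0.437 0.008 0.157] zmax 0.198 zmin 0.107
scene yel [313. 190.] 175 [0.51  0.094 0.116] zmax 0.145 zmin 0.08
scene yel [310. 254.] 505 [0.66  0.087 0.084] zmax 0.087 zmin 0.076
scene yel [ 19. 323.] 2313 [ 0.829 -0.53   0.026] zmax 0.037 zmin 0.017
scene blue [337.   2.] 182 [-1.012  0.329 -0.188] zmax -0.175 zmin -0.202
scene blue [405. 195.] 61 [0.481 0.332 0.077] zmax 0.087 zmin 0.067
scene blue [193. 227.] 625 [ 0.591 -0.191  0.056] zmax 0.064 zmin 0.03
scene blue [ 41. 318.] 2719 [ 0.816 -0.483  0.037] zmax 0.071 zmin 0.004
scene red [ 98. 107.] 41 [ 0.245 -0.513  0.109] zmax 0.115 zmin 0.1
scene red [182. 203.] 31 [ 0.554 -0.216  0.103] zmax 0.111 zmin 0.096
scene red [201. 211.] 49 [ 0.572 -0.17   0.099] zmax 0.11 zmin 0.087
scene red [269. 222.] 205 [ 0.602 -0.007  0.112] zmax 0.141 zmin 0.068
scene red [268. 243.] 37 [ 0.604 -0.007  0.013] zmax 0.022 zmin 0.006
scene turq [342. 172.] 252 [0.444 0.172 0.108] zmax 0.141 zmin 0.068
scene turq [335. 194.] 50 [0.444 0.171 0.014] zmax 0.022 zmin 0.007
scene green [ 93. 119.] 38 [ 0.295 -0.513  0.109] zmax
[... 609 characters left out ...]
max 0.01 zmin 0.002
top blue [299. 170.] 207 [ 0.592 -0.199  0.063] zmax 0.067 zmin 0.058
top blue [292. 189.] 216 [ 0.539 -0.181  0.062] zmax 0.065 zmin 0.058
top red [230. 165.] 92 [ 0.592 -0.008  0.127] zmax 0.142 zmin 0.067
top red [287. 179.] 28 [ 0.562 -0.162  0.105] zmax 0.112 zmin 0.095
top red [308. 185.] 20 [ 0.546 -0.217  0.106] zmax 0.11 zmin 0.101
top red [421. 302.] 41 [ 0.24  -0.514  0.112] zmax 0.116 zmin 0.105
top turq [166. 225.] 30 [0.434 0.165 0.066] zmax 0.076 zmin 0.007
top turq [157. 225.] 83 [0.435 0.174 0.137] zmax 0.143 zmin 0.132
top green [181. 248.] 225 [0.382 0.106 0.168] zmax 0.195 zmin 0.093
top green [421. 283.] 40 [ 0.289 -0.515  0.111] zmax 0.116 zmin 0.108
```

View pics/crop_a.png

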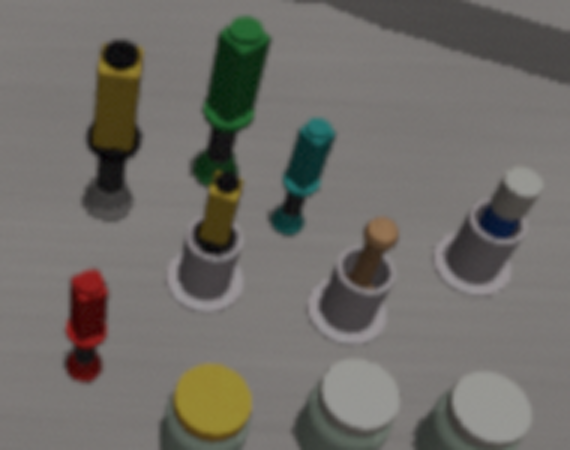

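View pics/crop_b.png

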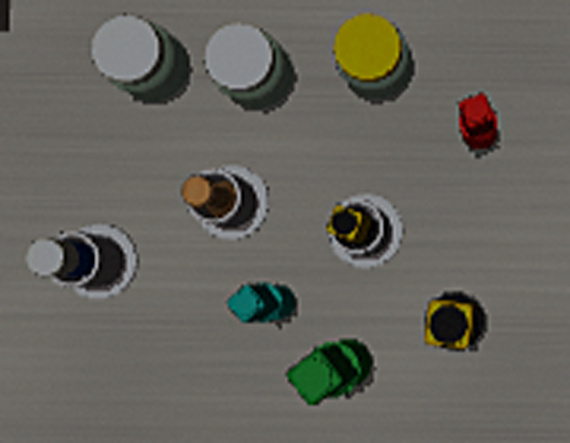

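View pics/crop_c.png

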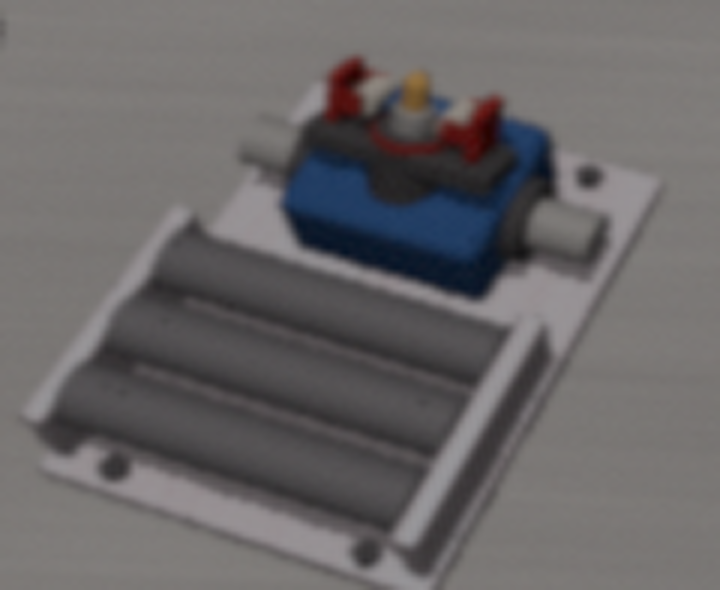

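View pics/crop_d.png

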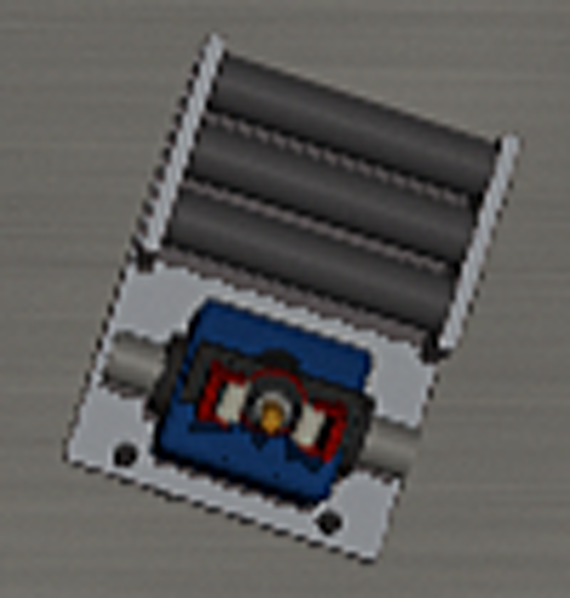

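The crops confirm it. The target is the small yellow one with a black cap, in the cup at crop (222,210). The larger yellow one stands free at crop (118,105). Next I'll move the wrist camera over it, high up.

Call:
arm_command --travel '[[0, 0, -0.9], [-0.95, -0.87, -0.5], [-0.95, -0.87, -0.5], [-0.95, -0.87, -0.4], [-0.95, -0.87, -0.4], [-0.95, -0.87, 0], [-0.95, -0.87, 0], [-0.95, -0.87, 0], [-0.95, -0.87, 0], [-0.95, -0.87, 0], [-0.95, -0.87, 0], [-0.95, -0.87, 0]]' --angular '[[0, 0, 0], [0, 0, 0], [0, 0, 0], [0, 0, 0], [0, 0, 0], [0, 0, 0], [0, 0, 0], [0, 0, 0], [0, 0, 0], [0, 0, 0], [0, 0, 0], [0, 0, 0]]' --gripper '[1, 1, 1, 1, 1, 1, 1, 1, 1, 1, 1, 1]'

```text
t: 1.1
tool_pos: [0.4482, 0.2168, 0.3034]
tcp_rot: [0.217, 0.976, -0.0, -0.0]
force: [0.2, 0.2, -0.1]
width: 0.0871
```

Call:
arm_command --travel '[[-0.95, -0.87, 0], [-0.95, -0.87, 0], [-0.8, -0.8, 0], [0, 0, 0], [0, 0, 0]]' --angular '[[0, 0, 0], [0, 0, 0], [0, 0, 0], [0, 0, 0], [0, 0, 0]]' --gripper '[1, 1, 1, 1, 1]'

```text
t: 1.52
tool_pos: [0.4896, 0.1134, 0.3033]
tcp_rot: [0.219, 0.976, -0.0, -0.0]
force: [0.3, 0.6, 0.0]
width: 0.0867
```

```bash
cat > snap.py <<'E'
import sys
from cell import *
from h import *
n=sys.argv[1]
s=get_state();p,d=read_camera("wrist");c=get_calibration("wrist")
E=wristE(s,np.array(c["tool_from_camera"]))
np.savez(f"pics/{n}.npz",p=p,d=d,K=c["K"],E=E);cv2.imwrite(f"pics/{n}.png",p)
print(s["t"],s["tool_pos"],s["tcp_rot"],s["force"],s["joint_positions"].round(2))
E
python3 snap.py w1
```

```text
1.5167 [0.48955342 0.11339008 0.30330312] [ 2.19117617e-01  9.75698414e-01 -1.18735088e-04 -2.44929312e-04] [0.26271274 0.62029518 0.04278666] [-0.54  0.11  0.25  1.84 -0.03  1.2   0.85]
```

View pics/w1.png

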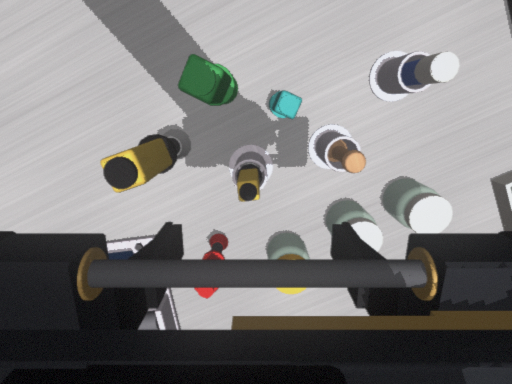

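```bash
python3 - <<'E'
from h import *
p,d,K,E=load("pics/w1.npz")
cv2.imwrite("pics/w1c.png",cv2.resize(p[130:220,200:300],(660,594),interpolation=2))
P=pts(d,K,E);h=cv2.cvtColor(p,cv2.COLOR_BGR2HSV)
m=cv2.inRange(h,(18,120,40),(34,255,255));m[:165]=0;m[215:]=0;m[:,:225]=0;m[:,275:]=0
X=P[(m>0)&(d>0)];print(len(X),X.mean(0),X.min(0),X.max(0))
S=P[150:215,225:275].reshape(-1,3)
for lo,hi in((.138,.15),(.125,.138),(.1,.125),(.08,.1),(.066,.074),(.062,.08),(.002,.009)):
    k=S[(S[:,2]>lo)&(S[:,2]<hi)];print(lo,hi,len(k),k.mean(0).round(4),k.min(0).round(4),k.max(0).round(4))
print(P[60,450],P[150,300])
E
```

```text
318 [0.49451883 0.10127955 0.12350611] [0.48809252 0.08500656 0.08075793] [0.51544679 0.11084736 0.14469267]
0.138 0.15 420 [0.5011 0.0974 0.1432] [0.4885 0.0833 0.1381] [0.5156 0.1107 0.1467]
0.125 0.138 71 [0.494  0.1011 0.132 ] [0.4881 0.0826 0.1252] [0.5152 0.1108 0.1379]
0.1 0.125 97 [0.4922 0.1015 0.1126] [0.488  0.0895 0.1   ] [0.5054 0.1108 0.1245]
0.08 0.1 66 [0.4924 0.1015 0.0902] [0.4882 0.0894 0.0808] [0.5064 0.1108 0.0999]
0.066 0.074 250 [0.4969 0.1007 0.0692] [0.4795 0.0731 0.0664] [0.5266 0.1204 0.0739]
0.062 0.08 390 [0.4967 0.1014 0.0707] [0.4793 0.0731 0.0621] [0.5266 0.1204 0.0798]
0.002 0.009 253 [0.4948 0.1014 0.003 ] [0.4709 0.0536 0.002 ] [0.5687 0.1302 0.0084]
[0.46852225 0.34550207 0.12537955] [ 0.51362781  0.17645808 -0.0016441 ]
```

View pics/w1c.png

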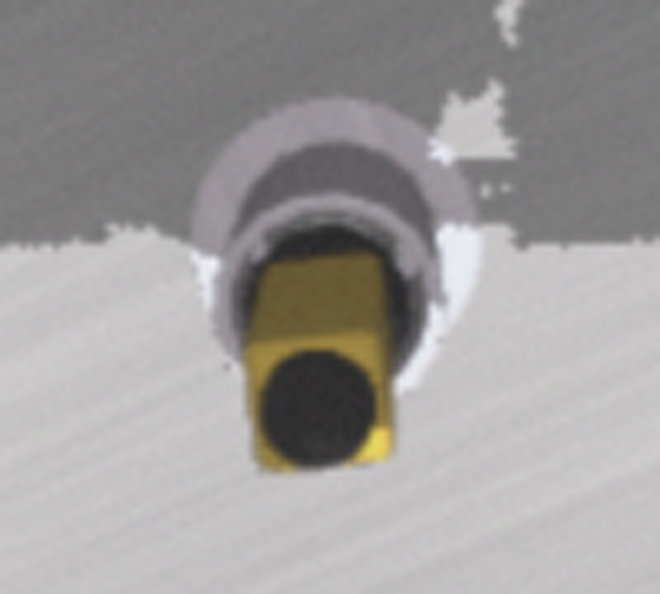

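```bash
python3 - <<'E'
from h import *
p,d,K,E=load("pics/w1.npz")
cr=[(245,345),(385,335),(395,460),(260,470)]
Q=np.array([onz(K,E,200+(x+.5)/6.6-.5,130+(y+.5)/6.6-.5,.142) for x,y in cr]);print(Q.round(4),Q.mean(0))
for i in range(4):
    v=Q[(i+1)%4]-Q[i];print(np.linalg.norm(v).round(4),np.degrees(np.arctan2(v[1],v[0])).round(1)%90)
cen=np.array([.5005,.0970])
for f in("w1","scene0","top0"):
    p,d,K,E=load(f"pics/{f}.npz");P=pts(d,K,E)
    m=(d>0)&(P[...,2]>.15)&(P[...,2]<.215)&(abs(P[...,0]-.42)<.1)&(abs(P[...,1]-.06)<.11)
    if f=="w1":
        m[215:]=0
    X=P[m]
    A=X[X[:,1]<.05];B=X[X[:,1]>.05]
    for n,C in(("bigY",A),("green",B)):
        print(f,n,len(C),C.min(0).round(3),C.max(0).round(3))
        for a in(60,65,70,-30,-25,-20,-35):
            u=np.array([np.cos(np.radians(a)),np.sin(np.radians(a))]);w=np.array([-u[1],u[0]])
            r=(C[:,:2]-cen)@u;t=(C[:,:2]-cen)@w
            k=abs(t)<.04
            print(a,"min|along| within width",np.abs(r[k]).min().round(3) if k.any() else None, end="; ")
        print()
E
```

```text
[[0.4876 0.0905 0.142 ]
 [0.496  0.1124 0.142 ]
 [0.5166 0.1046 0.142 ]
 [0.5084 0.0831 0.142 ]] [0.50214122 0.09764793 0.142     ]
0.0234 68.9
0.022 69.2
0.023 69.2
0.0221 70.30000000000001
w1 bigY 1948 [ 0.405 -0.009  0.15 ] [0.442 0.028 0.202]
60 min|along| within width 0.093; 65 min|along| within width 0.091; 70 min|along| within width 0.089; -30 min|along| within width None; -25 min|along| within width None; -20 min|along| within width None; -35 min|along| within width None; 
w1 green 1632 [0.361 0.089 0.15 ] [0.404 0.132 0.194]
60 min|along| within width None; 65 min|along| within width None; 70 min|along| within width None; -30 min|along| within width 0.089; -25 min|along| within width 0.093; -20 min|along| within width 0.095; -35 min|along| within width 0.104; 
scene0 bigY 340 [ 0.407 -0.009  0.15 ] [0.441 0.027 0.204]
60 min|along| within width 0.094; 65 min|along| within width 0.092; 70 min|along| within width 0.09; -30 min|along| within width None; -25 min|along| within width None; -20 min|along| within width None; -35 min|along| within width None; 
scene0 green 314 [0.367
[... 161 characters left out ...]
0.09; -25 min|along| within width 0.092; -20 min|along| within width 0.095; -35 min|along| within width 0.108; 
top0 bigY 211 [ 0.404 -0.01   0.159] [0.44  0.026 0.206]
60 min|along| within width 0.096; 65 min|along| within width 0.094; 70 min|along| within width 0.091; -30 min|along| within width None; -25 min|along| within width None; -20 min|along| within width None; -35 min|along| within width None; 
top0 green 221 [0.36  0.088 0.151] [0.401 0.128 0.197]
60 min|along| within width None; 65 min|along| within width None; 70 min|along| within width None; -30 min|along| within width 0.093; -25 min|along| within width 0.094; -20 min|along| within width 0.096; -35 min|along| within width None;
```

The coupler's neighbours limit the grasp. With an upright gripper, its body would clip the larger yellow tool, which is 0.20 m tall. Tilting about the jaw axis (yaw about 69°) away from the robot by 28° clears it, and it leaves the gripper about vertical at the nipple. Next I'll get a coarse nipple position and plan a closer look.

```bash
python3 - <<'E'
from h import *
p,d,K,E=load("pics/scene0.npz");q,e,K2,E2=load("pics/top0.npz")
print(onz(K2,E2,297.4,182.3,.1115),onz(K,E,194.5,201.6,.1115),cross2(ray(K,E,194.5,201.6),ray(K2,E2,297.4,182.3)))
# plate corners (top crop_d): near-left(65,460) near-right(375,560) and far rails
for c in[(65,460),(375,560),(215,38),(518,140)]:
    print(onz(K2,E2,250+c[0]/5.7,110+c[1]/5.695,.003).round(4))
a=load("pics/w1.npz");E3=a[3];M=np.linalg.inv(E3)
# desired TCP so camera sees nipple: same relation as coupler view
print("dxy to nipple from coupler")
E
```

```text
[ 0.55207274 -0.18781328  0.1115    ] [ 0.55492257 -0.18462432  0.1115    ] (array([ 0.55232969, -0.1870297 ,  0.10748927]), np.float64(0.002804748480884648))
[ 0.5374 -0.0982  0.003 ]
[ 0.4875 -0.2593  0.003 ]
[ 0.7617 -0.1756  0.003 ]
[ 0.71   -0.3361  0.003 ]
dxy to nipple from coupler
```

Call:
arm_command --travel '[[0, 0, 0], [-0.64, -0.84, 0], [-0.64, -0.84, 0], [-0.64, -0.84, 0], [-0.64, -0.84, 0], [-0.64, -0.84, 0], [-0.64, -0.84, 0], [-0.64, -0.84, 0], [-0.64, -0.84, 0], [-0.64, -0.84, 0], [-0.64, -0.84, 0], [0, 0, 0]]' --angular '[[0, 0, -0.013], [0, 0, 0], [0, 0, 0], [0, 0, 0], [0, 0, 0], [0, 0, 0], [0, 0, 0], [0, 0, 0], [0, 0, 0], [0, 0, 0], [0, 0, 0], [0, 0, 0]]' --gripper '[1, 1, 1, 1, 1, 1, 1, 1, 1, 1, 1, 1]'

```text
t: 2.57
tool_pos: [0.5821, -0.1926, 0.303]
tcp_rot: [0.179, 0.984, -0.002, 0.0]
force: [-0.5, -0.9, 0.8]
width: 0.0866
```

Call:
arm_command --travel '[[0, 0, 0], [0, 0, 0]]' --angular '[[0, 0, 0], [0, 0, 0]]' --gripper '[1, 1]'

```text
t: 2.73
tool_pos: [0.5821, -0.1849, 0.3029]
tcp_rot: [0.175, 0.985, 0.001, -0.001]
force: [-0.4, -0.3, -0.2]
width: 0.087
```

```bash
python3 snap.py w2
```

```text
2.7333 [ 0.5820973  -0.18490148  0.30285814] [ 1.75146810e-01  9.84541813e-01  7.82924829e-04 -6.32589453e-04] [-0.41849354 -0.28716181 -0.22242006] [-0.1   0.32  0.45  1.61 -0.15  1.25  1.59]
```

View pics/w2.png

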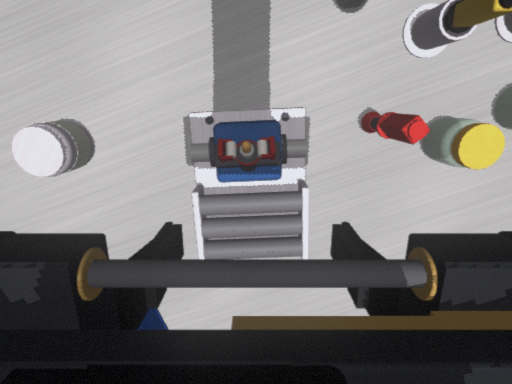

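Call:
arm_command --travel '[[0, 0, 0.9], [0, 0, 0.9], [0, 0, 0.8], [0, 0, 0], [0, 0, 0], [0, 0, 0]]' --angular '[[0, 0, 0], [0, 0, 0], [0, 0, 0], [0, 0, 0], [0, 0, 0], [0, 0, 0]]' --gripper '[1, 1, 1, 1, 1, 1]'

```text
t: 3.28
tool_pos: [0.5827, -0.1866, 0.2271]
tcp_rot: [0.176, 0.984, 0.0, 0.001]
force: [0.2, -0.4, 0.4]
width: 0.0869
```

```bash
python3 snap.py w3; python3 - <<'E'
from h import *
for f,(r0,r1,c0,c1) in(("w2",(95,205,180,320)),("w3",(60,200,160,340))):
    p,d,K,E=load(f"pics/{f}.npz")
    s=4.2;cv2.imwrite(f"pics/{f}c.png",cv2.resize(p[r0:r1,c0:c1],None,fx=s,fy=s,interpolation=2))
E
```

```text
3.2833 [ 0.5827415  -0.18655132  0.22708034] [1.75733185e-01 9.84437167e-01 1.97558589e-04 1.12827307e-03] [ 0.24610726 -0.38999944  0.42314996] [-0.09  0.38  0.43  1.71 -0.18  1.09  1.62]
```

View pics/w2c.png

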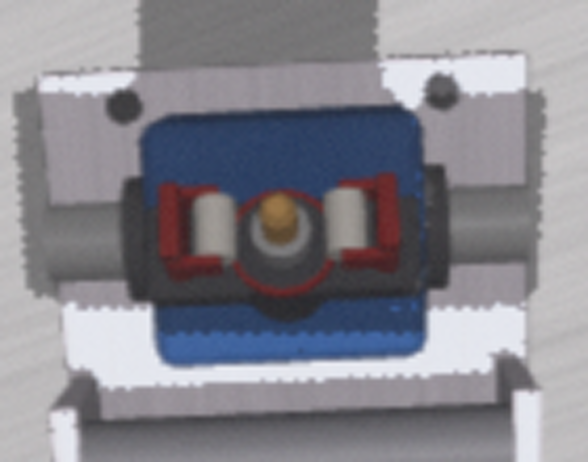

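View pics/w3c.png

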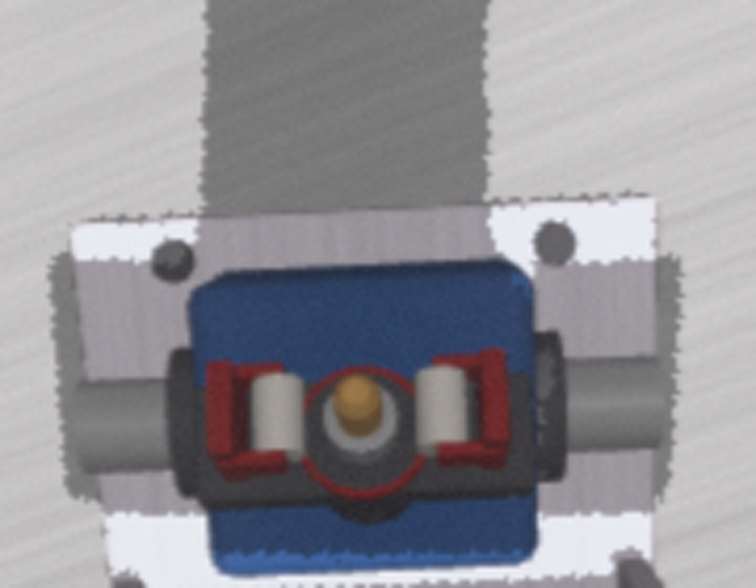

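```bash
python3 - <<'E'
from h import *
for f,(r0,c0) in(("w2",(95,180)),("w3",(60,160))):
    p,d,K,E=load(f"pics/{f}.npz");P=pts(d,K,E);h=cv2.cvtColor(p,cv2.COLOR_BGR2HSV)
    def blob(lo,hi,box):
        m=cv2.inRange(h,lo,hi);z=np.zeros_like(m);a,b,c,e=box;z[a:b,c:e]=m[a:b,c:e]
        return z>0
    cu,cv=((246,147) if f=="w2" else (245,156))
    B=blob((10,110,60),(28,255,255),(cv-14,cv+14,cu-10,cu+10))
    X=P[B];print(f,"brass n",len(X),X.mean(0).round(4),X.min(0).round(4),X.max(0).round(4))
    k=X[X[:,2]>np.percentile(X[:,2],70)];print(" top pts",k.mean(0).round(4))
    # blue top plane for yaw: housing top z .062
    Bl=blob((95,80,20),(130,255,255),(cv-60,cv+60,cu-50,cu+50))
    Y=P[Bl];Y=Y[abs(Y[:,2]-.062)<.006];
    rc=cv2.minAreaRect((Y[:,:2]*1000).astype(np.float32));print(" blue top z",np.median(Y[:,2]).round(4),rc)
    # rollers: low-saturation light
    W=(h[...,1]<60)&(h[...,2]>110)&(P[...,2]>.088)&(P[...,2]<.125)
    W[:cv-30]=0;W[cv+30:]=0;W[:,:cu-40]=0;W[:,cu+40:]=0
    n,l,st,c=cv2.connectedComponentsWithStats(W.astype(np.uint8))
    R_=[]
    for i in range(1,n):
        if st[i,4]>25: print("  white",c[i].round(1),st[i,4],P[l==i].mean(0).round(4),P[l==i].max(0).round(3)); R_.append(P[l==i].mean(0))
    # plate edges near (z~.?) corners from crops
    if f=="w3": cs=[(72,226),(655,198),(173,260),(554,242)]
    else: cs=[(38,76),(526,56),(124,106),(442,91)]
    Q=[onz(K,E,c0+(x+.5)/4.2-.5,r0+(y+.5)/4.2-.5,.008) for x,y in cs];
    dpl=P[r0+int(cs[0][1]/4.2)+4,c0+int(cs[0][0]/4.2)+6,2]
    for a,b in((0,1),(2,3)):
        v=Q[b]-Q[a];print("  edge",Q[a].round(4),Q[b].round(4),np.linalg.norm(v).round(4),np.degrees(np.arctan2(v[1],v[0])).round(2),"plate z",dpl)
E
```

```text
w2 brass n 69 [ 0.5526 -0.1867  0.1091] [ 0.5469 -0.1908  0.102 ] [ 0.5599 -0.1822  0.1125]
 top pts [ 0.5514 -0.1869  0.1114]
 blue top z 0.0609 ((566.8984985351562, -191.56753540039062), (88.45348358154297, 78.0711669921875), 72.24805450439453)
  white [230.9 148.3] 128 [ 0.5501 -0.2055  0.0993] [ 0.559 -0.2    0.104]
  white [261.8 146.8] 126 [ 0.5613 -0.1698  0.0993] [ 0.57  -0.163  0.104]
  white [247.  151.7] 41 [ 0.561  -0.189   0.0964] [ 0.565 -0.181  0.1  ]
  edge [ 0.4904 -0.2561  0.008 ] [ 0.5424 -0.0948  0.008 ] 0.1695 72.12 plate z 0.012631924766627245
  edge [ 0.5101 -0.232   0.008 ] [ 0.5436 -0.1259  0.008 ] 0.1113 72.47 plate z 0.012631924766627245
w3 brass n 113 [ 0.5526 -0.1866  0.109 ] [ 0.5467 -0.1914  0.1006] [ 0.5605 -0.1818  0.1124]
 top pts [ 0.5512 -0.1869  0.1114]
 blue top z 0.0609 ((566.916015625, -191.5756378173828), (88.15070343017578, 78.18024444580078), 72.53761291503906)
  white [264.6 156. ] 196 [ 0.5611 -0.1697  0.0992] [ 0.57  -0.163  0.105]
  white [225.8 157.6] 201 [ 0.5496 -0.2054  0.099 ] [ 0.56  -0.199  0.104]
  white [246.2 161.9] 83 [ 0.5608 -0.1887  0.0965] [ 0.565 -0.181  0.1  ]
  edge [ 0.4908 -0.2557  0.008 ] [ 0.5417 -0.0947  0.008 ] 0.1688 72.44 plate z 0.011700456987985263
  edge [ 0.5098 -0.232   0.008 ] [ 0.5434 -0.126   0.008 ] 0.1113 72.42 plate z 0.011700456987985263
```

Both views put the nipple tip at (0.551, -0.187, 0.111), which agrees with the position predicted from the plate (within 1 mm). The block's x axis is at -17.6°. Now I'll go back to the coupler, tilt, and approach along the tool axis.

Call:
arm_command --travel '[[0, 0, -0.8], [0.374, 0.793, -0.3], [0.374, 0.793, 0], [0.374, 0.793, 0], [0.374, 0.793, 0], [0.374, 0.793, 0], [0.374, 0.793, 0], [0.374, 0.793, 0], [0.374, 0.793, 0], [0.374, 0.793, 0], [0.374, 0.793, 0], [0, 0, 0]]' --angular '[[0, 0, 0], [0, 0, 0], [0, 0, 0], [0, 0, 0], [0, 0, 0], [0, 0, 0], [0, 0, 0], [0, 0, 0], [0, 0, 0], [0, 0, 0], [0, 0, 0], [0, 0, 0]]' --gripper '[1, 1, 1, 1, 1, 1, 1, 1, 1, 1, 1, 1]'

```text
t: 4.33
tool_pos: [0.5594, 0.082, 0.2604]
tcp_rot: [0.172, 0.985, 0.003, 0.001]
force: [-0.0, 0.3, 0.3]
width: 0.087
```

Call:
arm_command --travel '[[0, 0, 0], [0, 0, 0], [0, 0, 0], [0, 0, 0], [0, 0, 0], [0, 0, 0], [0, 0, 0]]' --angular '[[0, 0.0195, 0], [0, 0.0195, 0], [0, 0.0195, 0], [0, 0.0195, 0], [0, 0, 0], [0, 0, 0], [0, 0, 0]]' --gripper '[1, 1, 1, 1, 1, 1, 1]'

```text
t: 4.92
tool_pos: [0.5594, 0.0747, 0.2596]
tcp_rot: [0.171, 0.955, 0.043, -0.237]
force: [0.3, 0.2, 1.3]
width: 0.0872
```

```bash
cat > go.py <<'E'
# print tool-axis move (units of .03) and turn (units 2pi) to reach target TCP & rotation
from cell import *
from h import *
def delta(tp,Rt):
    s=get_state();M=R.from_quat(s["tcp_rot"])
    print("t",s["t"],"tcp",s["tool_pos"].round(4),"q",s["joint_positions"].round(2),"F",s["force"].round(1),"w",round(s["width"],4))
    print("travel units",(M.inv().apply(np.array(tp)-s["tool_pos"])/.03).round(3),"turn units",((M.inv()*Rt).as_rotvec()/(2*np.pi)).round(4))
def grasp_rot(yaw,tilt):
    a=np.radians(yaw);y=np.array([np.cos(a),np.sin(a),0]);x=np.array([-y[1],y[0],0]);z=np.array([0,0,-1.])
    return R.from_matrix(np.c_[x,y,z])*R.from_rotvec([0,np.radians(tilt),0])
E
python3 - <<'E'
from go import *
Rt=grasp_rot(69.4,28);z=Rt.apply([0,0,1]);G=np.array([.5022,.0972,.111]);T=G+.019*z
print(T);delta(T,Rt)
E
python3 snap.py w4
```

```text
[0.49385039 0.10033841 0.094224  ]
t 4.9167 tcp [0.5594 0.0747 0.2596] q [-0.3   0.52  0.32  1.49 -0.31  1.63  1.28] F [0.3 0.2 1.3] w 0.0872
travel units [-0.507  0.037  5.968] turn units [-0.0002  0.0002  0.0007]
4.9167 [0.55940278 0.07468735 0.2595534 ] [ 0.1711853   0.95525118  0.0430865  -0.23734853] [0.33727518 0.21165581 1.25775745] [-0.3   0.52  0.32  1.49 -0.31  1.63  1.28]
```

View pics/w4.png

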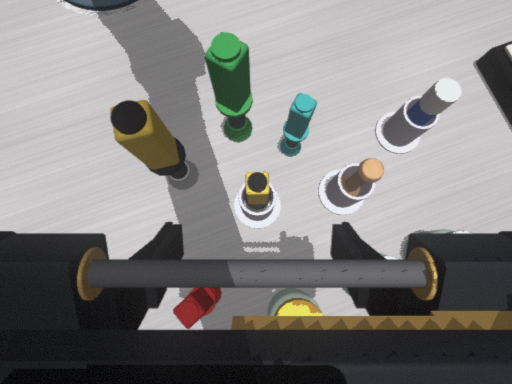

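```bash
python3 - <<'E'
from h import *
p,d,K,E=load("pics/w4.npz");P=pts(d,K,E)
S=P[150:230,230:290].reshape(-1,3)
for lo,hi in((.1435,.149),(.138,.149),(.066,.074)):
    k=S[(S[:,2]>lo)&(S[:,2]<hi)];print(len(k),((k.min(0)+k.max(0))/2).round(4),(k.max(0)-k.min(0)).round(4))
X=P[90:190,110:190].reshape(-1,3);X=X[X[:,2]>.15];print(X.min(0),X.max(0))
cv2.imwrite("pics/w4c.png",cv2.resize(p[150:230,215:300],None,fx=7,fy=7,interpolation=2))
E
```

```text
305 [0.5025 0.0965 0.1454] [0.0201 0.0196 0.0035]
528 [0.5028 0.0965 0.1426] [0.0277 0.0278 0.0091]
306 [0.5047 0.0963 0.0701] [0.0447 0.0471 0.0077]
[ 0.40601179 -0.00878028  0.15016226] [0.56734985 0.07216442 0.43815385]
```

View pics/w4c.png

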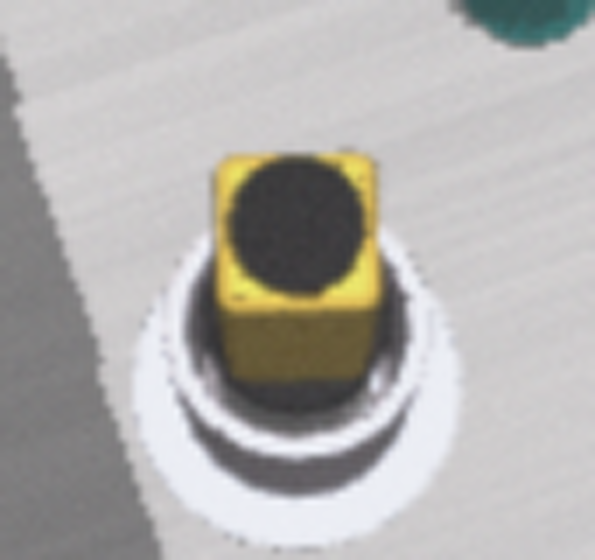

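Call:
arm_command --travel '[[-0.52, 0.02, 0], [0, 0, 0.8], [0, 0, 0.8], [0, 0, 0.8], [0, 0, 0.8], [0, 0, 0.7], [0, 0, 0.6], [0, 0, 0.5], [0, 0, 0.4], [0, 0, 0.3], [0, 0, 0], [0, 0, 0]]' --angular '[[0, 0, 0], [0, 0, 0], [0, 0, 0], [0, 0, 0], [0, 0, 0], [0, 0, 0], [0, 0, 0], [0, 0, 0], [0, 0, 0], [0, 0, 0], [0, 0, 0], [0, 0, 0]]' --gripper '[1, 1, 1, 1, 1, 1, 1, 1, 1, 1, 1, 1]'

```text
t: 5.97
tool_pos: [0.4971, 0.0987, 0.101]
tcp_rot: [0.171, 0.955, 0.043, -0.238]
force: [-0.0, 0.6, -0.4]
width: 0.087
```

```bash
python3 - <<'E'
from go import *
Rt=grasp_rot(69.4,28);z=Rt.apply([0,0,1]);G=np.array([.5026,.0968,.111]);T=G+.019*z
delta(T,Rt)
E
python3 snap.py w5
```

```text
t 5.9667 tcp [0.4971 0.0987 0.101 ] q [-0.34  0.58  0.27  1.78 -0.36  1.28  1.34] F [-0.   0.6 -0.4] w 0.087
travel units [-0.016  0.006  0.249] turn units [-0.0003 -0.      0.0008]
5.9667 [0.49707662 0.09867882 0.10104659] [ 0.17100777  0.95507933  0.04307604 -0.23816857] [-0.00103044  0.57940947 -0.39080466] [-0.34  0.58  0.27  1.78 -0.36  1.28  1.34]
```

View pics/w5.png

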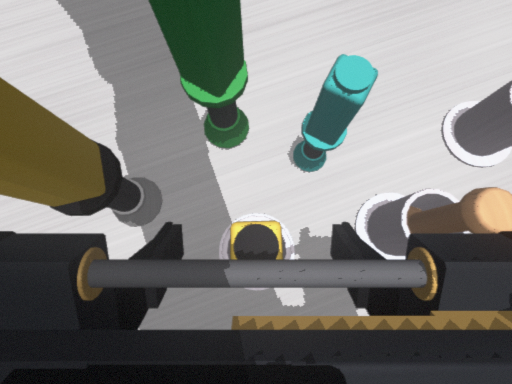

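The cap sits midway between the fingers at (257,242), and nothing is touching. I'll do the last 7 mm, then close.

Call:
arm_command --travel '[[0, 0, 0.25], [0, 0, 0], [0, 0, 0], [0, 0, 0], [0, 0, 0], [0, 0, 0], [0, 0, 0], [0, 0, 0], [0, 0, 0], [0, 0, 0], [0, 0, 0], [0, 0, 0]]' --angular '[[0, 0, 0], [0, 0, 0], [0, 0, 0], [0, 0, 0], [0, 0, 0], [0, 0, 0], [0, 0, 0], [0, 0, 0], [0, 0, 0], [0, 0, 0], [0, 0, 0], [0, 0, 0]]' --gripper '[1, 1, -1, -1, -1, -1, -1, -1, -1, -1, -1, -1]' --force 50

```text
t: 7.02
tool_pos: [0.4936, 0.0996, 0.0937]
tcp_rot: [0.171, 0.955, 0.043, -0.239]
force: [-0.4, 0.6, 0.3]
width: 0.0285
```

```bash
python3 snap.py w6; python3 - <<'E'
from go import *
Rt=grasp_rot(69.4,28);z=Rt.apply([0,0,1]);G=np.array([.5026,.0968,.111]);T=G+.019*z
delta(T,Rt)
s=get_state();print("up in tool units",R.from_quat(s["tcp_rot"]).inv().apply([0,0,1]).round(3))
E
```

```text
7.0167 [0.49356854 0.0996318  0.09370463] [ 0.17132493  0.95487921  0.04289259 -0.23877541] [-0.38457174  0.5627266   0.32716898] [-0.34  0.59  0.27  1.79 -0.37  1.26  1.34]
t 7.0667 tcp [0.4935 0.0996 0.0937] q [-0.34  0.59  0.27  1.79 -0.36  1.26  1.34] F [ 0.4  0.4 -0.6] w 0.0241
travel units [-0.008  0.018 -0.024] turn units [-0.0003 -0.0002  0.0006]
up in tool units [ 0.471  0.    -0.882]
```

View pics/w6.png

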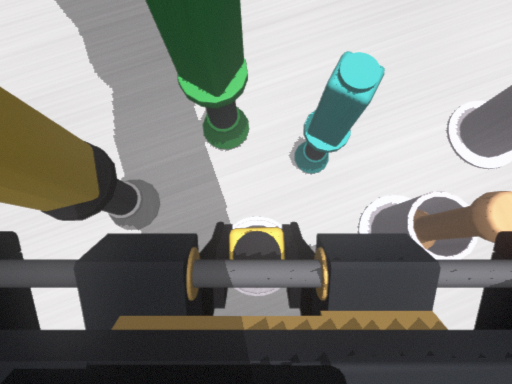

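The grip is firm, with the width at 24.1 mm as expected for the handle. Now lifting straight up 150 mm.

Call:
arm_command --travel '[[0, 0, 0], [0, 0, 0], [0.236, 0, -0.441], [0.236, 0, -0.441], [0.236, 0, -0.441], [0.236, 0, -0.441], [0.236, 0, -0.441], [0.236, 0, -0.441], [0.236, 0, -0.441], [0.236, 0, -0.441], [0.236, 0, -0.441], [0.236, 0, -0.441]]' --angular '[[0, 0, 0], [0, 0, 0], [0, 0, 0], [0, 0, 0], [0, 0, 0], [0, 0, 0], [0, 0, 0], [0, 0, 0], [0, 0, 0], [0, 0, 0], [0, 0, 0], [0, 0, 0]]' --gripper '[-1, -1, -1, -1, -1, -1, -1, -1, -1, -1, -1, -1]' --force 55

```text
t: 8.07
tool_pos: [0.4931, 0.0995, 0.2442]
tcp_rot: [0.171, 0.955, 0.043, -0.239]
force: [-0.2, 0.4, -1.5]
width: 0.0232
```

Call:
arm_command --travel '[[0, 0, 0], [0, 0, 0], [0, 0, 0]]' --angular '[[0, 0, 0], [0, 0, 0], [0, 0, 0]]' --gripper '[-1, -1, -1]'

```text
t: 8.32
tool_pos: [0.4929, 0.0996, 0.2428]
tcp_rot: [0.171, 0.955, 0.043, -0.239]
force: [-0.7, -0.5, -1.7]
width: 0.0238
```

```bash
cat > snap2.py <<'E'
import sys
from cell import *
from h import *
k=sys.argv[1]
for n in("scene","top"):
    p,d=read_camera(n); c=get_calibration(n)
    np.savez(f"pics/{n}{k}.npz",p=p,d=d,K=c["K"],E=c["extrinsics"]);cv2.imwrite(f"pics/{n}{k}.png",p)
print(get_state())
E
python3 snap2.py 1; python3 snap.py w7
```

```text
{'t': 8.4167, 'joint_positions': array([-0.36287302,  0.42285041,  0.30149542,  1.6717208 , -0.31214205,
        1.53180626,  1.24398293]), 'joint_vel': array([-0.00033246,  0.00102917,  0.00026743, -0.00298069, -0.00150903,
        0.00268369,  0.00088968]), 'tau': array([ 2.78206909e-02, -4.56353438e+01,  3.26540999e+00, -2.16584927e+01,
       -5.40817380e-01,  1.74200322e+00, -1.57421152e-02]), 'tool_pos': array([0.49273987, 0.09962475, 0.24259112]), 'tcp_rot': array([ 0.1714333 ,  0.95462909,  0.04244876, -0.23977497]), 'force': array([ 0.0151707 ,  0.27970342, -1.14720314]), 'ft_torque': array([-0.23416559, -0.65275368,  0.03680043]), 'width': 0.023435658175893763}
8.4167 [0.49273987 0.09962475 0.24259112] [ 0.1714333   0.95462909  0.04244876 -0.23977497] [ 0.0151707   0.27970342 -1.14720314] [-0.36  0.42  0.3   1.67 -0.31  1.53  1.24]
```

View pics/scene1.png

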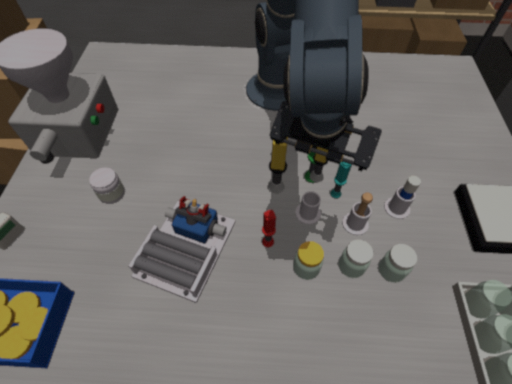

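View pics/w7.png

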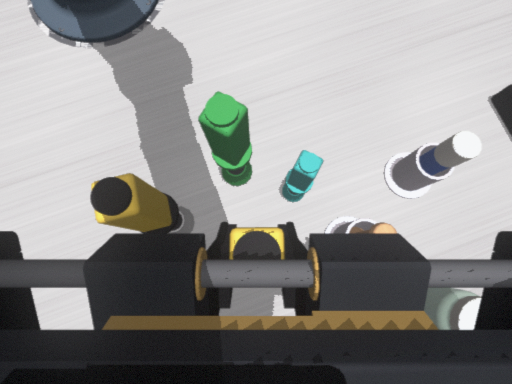

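```bash
cat > plan.py <<'E'
from go import *
Rg=R.from_quat([.1713,.9549,.0429,-.2388]);Tg=np.array([.4935,.0996,.0937])  # at grasp
C=np.array([.5026,.0968,.006])
zc=Rg.inv().apply([0,0,1]); mc=Rg.inv().apply(C-Tg)   # coupler axis & mouth in tool
tip=np.array([.5509,-.1867,.1113]);b=np.radians(-17.65);th=np.radians(28)
n=np.array([-np.sin(th)*np.cos(b),-np.sin(th)*np.sin(b),np.cos(th)])
yb=np.array([-np.sin(b),np.cos(b),0])
# tool rotation: maps zc->n and tool y->yb
yt=np.array([0,1.,0]);yt=yt-yt@zc*zc
Rt=R.align_vectors([n,yb],[zc,yt],weights=[1e4,1])[0]
def tcp(back): return tip-.016*n+back*n-Rt.apply(mc)
E
python3 - <<'E'
from plan import *
print(zc,mc,n,"tool z at target",Rt.apply([0,0,1]).round(3))
print(tcp(.06),tcp(0));delta(tcp(.06),Rt)
from h import *
for f in("w6","w7"):
    p,d,K,E=load(f"pics/{f}.npz");h=cv2.cvtColor(p,cv2.COLOR_BGR2HSV)
    m=cv2.inRange(h,(18,120,40),(34,255,255));m[:215]=0;m[275:]=0;m[:,:222]=0;m[:,295:]=0
    v,u=np.nonzero(m);print(f,len(u),u.min(),u.max(),v.min(),v.max(),u.mean(),v.mean(),d[235:250,250:265].mean())
    q=pts(d,K,np.eye(4))[225:258,235:282];q=q[(q[...,2]>.1)&(q[...,2]<.18)];print(q.mean(0),len(q))
    cv2.imwrite(f"pics/{f}h.png",cv2.resize(p[215:275,210:310],None,fx=6,fy=6,interpolation=2))
E
```

```text
[ 4.70737279e-01  1.17534881e-04 -8.82273427e-01] [-0.04967042  0.00052768  0.07290069] [-0.44737186  0.14234452  0.88294759] tool z at target [-0.001  0.001 -1.   ]
[ 0.48381996 -0.16592108  0.22312149] [ 0.51066227 -0.17446175  0.17014463]
t 8.4667 tcp [0.4928 0.0996 0.2427] q [-0.36  0.42  0.3   1.67 -0.31  1.53  1.24] F [-0.3 -1.3 -2. ] w 0.0238
travel units [-2.778 -8.403 -0.738] turn units [ 0.0017 -0.078  -0.0074]
w6 572 229 284 227 258 255.86713286713288 237.49475524475525 0.12550876
[0.00061504 0.02163082 0.12686069] 1430
w7 601 229 284 228 258 256.1314475873544 237.45424292845257 0.12550008
[0.00063409 0.02155275 0.12754582] 1460
```

View pics/w7h.png

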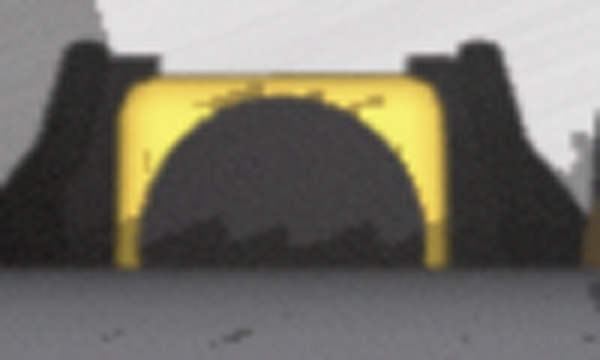

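The cap appears in the same place before and after the lift, at about (256,237), so there was no slip. Next: move over the block, high up, and turn into line.

Call:
arm_command --travel '[[-0.22, -0.84, -0.19], [-0.22, -0.84, -0.19], [-0.22, -0.84, -0.19], [-0.22, -0.84, -0.19], [-0.22, -0.84, -0.19], [-0.22, -0.84, -0.19], [-0.22, -0.84, -0.19], [-0.22, -0.84, -0.19], [-0.22, -0.84, -0.19], [-0.22, -0.84, -0.19], [0, 0, 0], [0, 0, 0]]' --angular '[[0, 0, 0], [0, 0, 0], [0, 0, 0], [0, 0, 0], [0, 0, 0], [0, 0, 0], [0, 0, 0], [0, 0, 0], [0, 0, 0], [0, 0, 0], [0, 0, 0], [0, 0, 0]]' --gripper '[-1, -1, -1, -1, -1, -1, -1, -1, -1, -1, -1, -1]'

```text
t: 9.47
tool_pos: [0.485, -0.1677, 0.2624]
tcp_rot: [0.173, 0.954, 0.043, -0.239]
force: [0.5, 1.2, -1.9]
width: 0.0238
```

Call:
arm_command --travel '[[0, 0, 0], [0, 0, 0], [0, 0, 0], [0, 0, 0], [0, 0, 0], [0, 0, 0], [0, 0, 0], [0, 0, 0]]' --angular '[[0, -0.0156, -0.0015], [0, -0.0156, -0.0015], [0, -0.0156, -0.0015], [0, -0.0156, -0.0015], [0, -0.0156, -0.0015], [0, 0, 0], [0, 0, 0], [0, 0, 0]]' --gripper '[-1, -1, -1, -1, -1, -1, -1, -1]'

```text
t: 10.13
tool_pos: [0.4862, -0.1651, 0.263]
tcp_rot: [0.153, 0.988, 0.006, 0.0]
force: [0.4, 0.3, -1.2]
width: 0.0241
```

```bash
python3 - <<'E'
from plan import *
delta(tcp(.06),Rt);delta(tcp(.03),Rt)
E
python3 snap2.py 2; python3 snap.py w8;python3 - <<'E'
from h import *
for n,b in(("scene2",(140,280,130,270)),("top2",(100,230,230,370))):
    p=cv2.imread(f"pics/{n}.png");cv2.imwrite(f"pics/{n}c.png",cv2.resize(p[b[0]:b[1],b[2]:b[3]],None,fx=4,fy=4,interpolation=2))
E
```

```text
t 10.1333 tcp [ 0.4862 -0.1651  0.263 ] q [-0.11  0.17  0.42  1.88 -0.09  1.11  1.6 ] F [ 0.4  0.3 -1.2] w 0.0241
travel units [ 0.066 -0.064  1.328] turn units [ 0.0019  0.0001 -0.    ]
t 10.1333 tcp [ 0.4862 -0.1651  0.263 ] q [-0.11  0.17  0.42  1.88 -0.09  1.11  1.6 ] F [ 0.4  0.3 -1.2] w 0.0241
travel units [-0.404 -0.075  2.21 ] turn units [ 0.0019  0.0001 -0.    ]
{'t': 10.2333, 'joint_positions': array([-0.11120324,  0.16968986,  0.41962385,  1.87761063, -0.08900177,
        1.11117817,  1.60439854]), 'joint_vel': array([ 0.00357584,  0.005739  ,  0.00460297,  0.00099533,  0.00139985,
       -0.00614926, -0.00065751]), 'tau': array([-4.80879634e-02, -3.19111884e+01,  1.93087220e+00, -2.36524665e+01,
        3.76318421e-03,  9.24503105e-02,  1.48857894e-04]), 'tool_pos': array([ 0.48653769, -0.16586362,  0.26265061]), 'tcp_rot': array([1.53927782e-01, 9.88067019e-01, 5.44486783e-03, 3.95540725e-04]), 'force': array([-0.34804154, -0.30171192, -0.99809216]), 'ft_torque': array([ 0.01681901, -0.03362533, -0.03006595]), 'width': 0.023707522094496006}
10.2333 [ 0.48653769 -0.16586362  0.26265061] [1.53927782e-01 9.88067019e-01 5.44486783e-03 3.95540725e-04] [-0.34804154 -0.30171192 -0.99809216] [-0.11  0.17  0.42  1.88 -0.09  1.11  1.6 ]
```

View pics/scene2c.png

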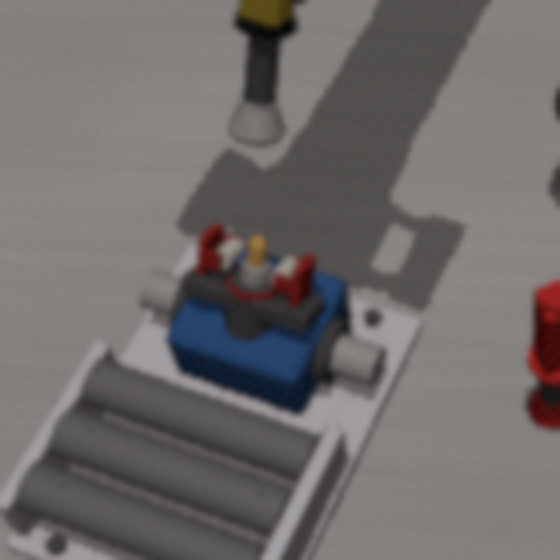

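View pics/w8.png

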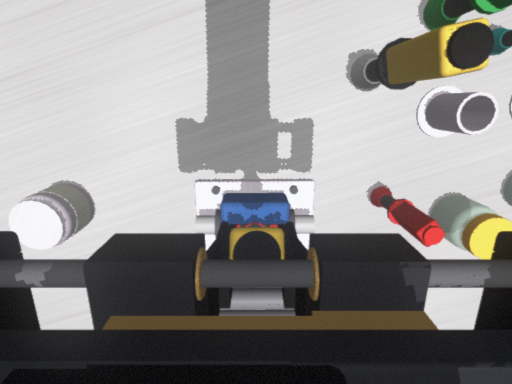

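Call:
arm_command --travel '[[0.07, -0.04, 0.44], [0, 0, 0.44], [0, 0, 0.44], [-0.16, 0, 0.29], [-0.16, 0, 0.29], [-0.15, 0, 0.29], [0, 0, 0], [0, 0, 0], [0, 0, 0], [0, 0, 0]]' --angular '[[0.0019, 0, 0], [0, 0, 0], [0, 0, 0], [0, 0, 0], [0, 0, 0], [0, 0, 0], [0, 0, 0], [0, 0, 0], [0, 0, 0], [0, 0, 0]]' --gripper '[-1, -1, -1, -1, -1, -1, -1, -1, -1, -1]'

```text
t: 11.12
tool_pos: [0.497, -0.1711, 0.1978]
tcp_rot: [0.154, 0.988, -0.0, 0.001]
force: [-0.2, -0.7, -1.4]
width: 0.0238
```

```bash
python3 - <<'E'
from plan import *
delta(tcp(.03),Rt);delta(tcp(.018),Rt)
E
python3 snap2.py 3 >/dev/null; python3 - <<'E'
from plan import *
s=get_state();M=R.from_quat(s["tcp_rot"])
mouth=s["tool_pos"]+M.apply(mc);ax=M.apply(zc)
print("mouth",mouth,"ax",ax,"angle",np.degrees(np.arccos(ax@n)))
for nm,b in(("scene",(150,260,140,250)),("top",(110,220,240,350))):
    p,d,K,E=load(f"pics/{nm}3.npz")
    sc=5;im=cv2.resize(p[b[0]:b[1],b[2]:b[3]],None,fx=sc,fy=sc,interpolation=2)
    raw=im.copy()
    for P,c in((mouth,(0,255,0)),(mouth+.064*ax,(0,255,0)),(tip,(255,0,255))):
        u=proj(K,E,P);print(nm,u.round(1));cv2.circle(im,tuple(int((u[i]-[b[2],b[0]][i]+.5)*sc) for i in(0,1)),4,c,1)
    cv2.imwrite(f"pics/{nm}3c.png",im)
E
```

```text
t 11.1167 tcp [ 0.497  -0.1711  0.1978] q [-0.09  0.26  0.41  1.94 -0.12  0.97  1.64] F [-0.2 -0.7 -1.4] w 0.0238
travel units [-0.     0.031  0.04 ] turn units [-0.0001  0.0005 -0.0003]
t 11.1167 tcp [ 0.497  -0.1711  0.1978] q [-0.09  0.26  0.41  1.94 -0.12  0.97  1.64] F [-0.2 -0.7 -1.4] w 0.0238
travel units [-0.187  0.031  0.393] turn units [-0.0001  0.0005 -0.0003]
mouth [ 0.54437737 -0.18563239  0.12503231] ax [-0.44941654  0.14419602  0.88160778] angle 0.17570111535794805
scene [194.  194.6]
scene [196.5 170.1]
scene [193.9 200.2]
top [297.4 184.7]
top [297.2 193.9]
top [297.  182.7]
```

View pics/scene3c.png

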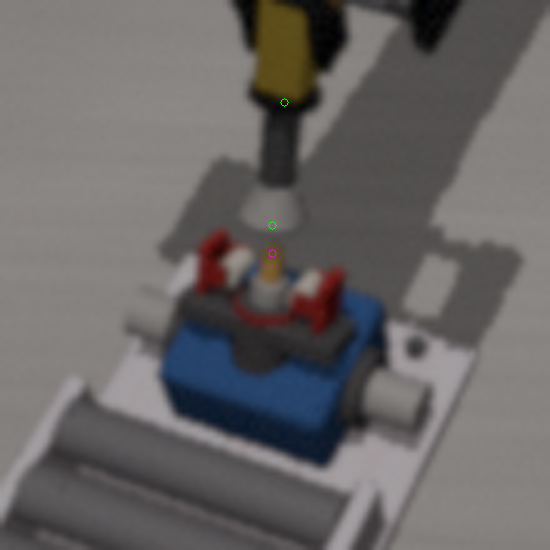

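View pics/top3c.png

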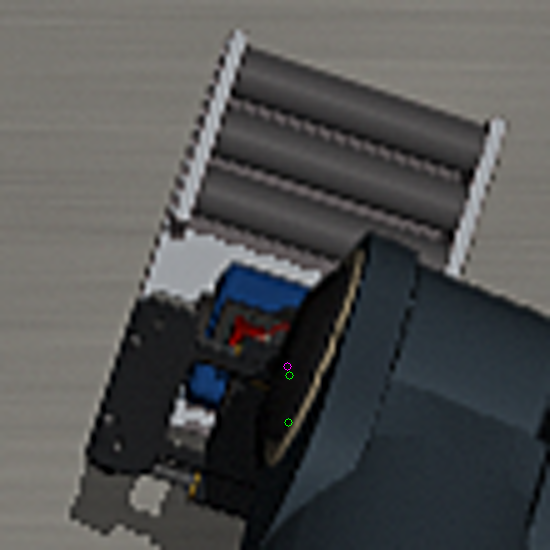

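```bash
python3 - <<'E'
from plan import *
s=get_state();M=R.from_quat(s["tcp_rot"]);mouth=s["tool_pos"]+M.apply(mc);ax=M.apply(zc)
p,d,K,E=load("pics/scene3.npz");P=pts(d,K,E)[168:200,185:206].reshape(-1,3)
cam=-E[:3,:3].T@E[:3,3]
v=P-mouth;z=v@ax;r=v-np.outer(z,ax)
c=cam-mouth;c-=c@ax*ax;c/=np.linalg.norm(c);l=np.cross(ax,c)
for lo,hi,rad in((0,8,16),(25,60,9),(64,70,17)):
    k=(z>lo/1e3)&(z<hi/1e3)&(np.linalg.norm(r,axis=1)<.04)
    a=r[k]@c;b=r[k]@l
    print(lo,hi,k.sum(),"toward cam max/98%",(np.percentile(a,95)*1e3).round(1),"exp",rad,"lateral range",(b.min()*1e3).round(1),(b.max()*1e3).round(1))
zz=z[np.linalg.norm(r,axis=1)<.025];print("lowest z",np.sort(zz)[:8].round(4))
# nipple in scene
P=pts(d,K,E)[196:206,190:199];h=cv2.cvtColor(p,cv2.COLOR_BGR2HSV)[196:206,190:199]
m=cv2.inRange(h,(10,110,40),(28,255,255))>0;X=P[m];v=X-tip;print("brass",len(X),"toward cam",(v@c*1e3).round(1),"lat",(v@l*1e3).round(1),"ax",(v@n*1e3).round(1))
E
```

```text
0 8 25 toward cam max/98% 14.0 exp 16 lateral range -14.1 13.6
25 60 110 toward cam max/98% 7.9 exp 9 lateral range -9.2 8.7
64 70 32 toward cam max/98% 15.6 exp 17 lateral range -14.6 14.5
lowest z [-0.0258 -0.0257 -0.0139 -0.0132 -0.0123  0.0023  0.0026  0.0029]
brass 20 toward cam [-3.3  1.1  0.3  2.3  0.1 -0.   2.3  3.   2.2  3.1  3.3  3.3  3.4 -0.9
  3.9  1.1 -0.1 -1.   0.3  1. ] lat [-0.1 -2.1  0.2  2.5 -1.9  0.4  2.7 -1.7  0.7  3.  -1.4  0.9  3.2 -3.5
 -1.2  1.1  3.5 -0.9  1.4  3.7] ax [  1.3   0.9   0.7   2.2  -2.4  -2.2  -0.6  -3.4  -3.6  -2.8  -5.9  -5.7
  -5.4 -11.5  -8.3  -9.8 -10.3 -14.1 -13.1 -12.4]
```

The scene view agrees with the plan: mouth and nipple are in line within about 1 mm. Advancing along the axis.

Call:
arm_command --travel '[[-0.047, 0.02, 0.098], [-0.047, 0, 0.09], [-0.047, 0, 0.09], [-0.047, 0, 0.09], [-0.047, 0, 0.09], [-0.047, 0, 0.09], [-0.047, 0, 0.09], [-0.047, 0, 0.09], [0, 0, 0], [0, 0, 0]]' --angular '[[0, 0, 0], [0, 0, 0], [0, 0, 0], [0, 0, 0], [0, 0, 0], [0, 0, 0], [0, 0, 0], [0, 0, 0], [0, 0, 0], [0, 0, 0]]' --gripper '[-1, -1, -1, -1, -1, -1, -1, -1, -1, -1]' --force 58

```text
t: 12.05
tool_pos: [0.5075, -0.1737, 0.1752]
tcp_rot: [0.154, 0.988, -0.0, -0.0]
force: [-0.1, 0.6, -1.8]
width: 0.0237
```

```bash
cat > chk.py <<'E'
from plan import *
s=get_state();M=R.from_quat(s["tcp_rot"]);seat=s["tool_pos"]+M.apply(mc+.016*zc);e=seat-tip
xb=np.cross(yb,n)
print("t",s["t"],"back mm",(e@n*1e3).round(2),"lat x,y mm",(e@xb*1e3).round(2),(e@yb*1e3).round(2),"F along n",(s["force"]@n).round(2),"F lat",(s["force"]@xb).round(2),(s["force"]@yb).round(2),"ang",np.degrees(np.arccos(min(1,M.apply(zc)@n))).round(2),"w",s["width"].round(4), "tq",s["ft_torque"].round(2))
E
python3 chk.py; python3 -c "
from plan import *
delta(tcp(0),Rt)"
```

```text
t 12.05 tcp [ 0.5075 -0.1737  0.1752] q [-0.08  0.3   0.4   1.94 -0.15  0.93  1.66] F [-0.1  0.6 -1.8] w 0.0237
travel units [-0.107  0.009  0.168] turn units [-0.0001  0.0002 -0.0003]Traceback (most recent call last):
  File "chk.py", line 4, in <module>
    print("t",s["t"],"back mm",(e@n*1e3).round(2),"lat x,y mm",(e@xb*1e3).round(2),(e@yb*1e3).round(2),"F along n",(s["force"]@n).round(2),"F lat",(s["force"]@xb).round(2),(s["force"]@yb).round(2),"ang",np.degrees(np.arccos(min(1,M.apply(zc)@n))).round(2),"w",s["width"].round(4), "tq",s["ft_torque"].round(2))
                                                                                                                                                                                                                                                                    ^^^^^^^^^^^^^^^^
AttributeError: 'float' object has no attribute 'round'
```

Call:
arm_command --travel '[[-0.035, 0, 0.044], [-0.03, 0, 0.044], [-0.023, 0, 0.044], [-0.023, 0, 0.044], [0, 0, 0], [0, 0, 0]]' --angular '[[0, 0, 0], [0, 0, 0], [0, 0, 0], [0, 0, 0], [0, 0, 0], [0, 0, 0]]' --gripper '[-1, -1, -1, -1, -1, -1]'

```text
t: 12.55
tool_pos: [0.5107, -0.1745, 0.171]
tcp_rot: [0.154, 0.988, 0.0, -0.0]
force: [-2.6, 0.8, 6.3]
width: 0.0239
```

```bash
sed -i 's/s\["width"\].round(4)/round(s["width"],4)/' chk.py; python3 chk.py
```

```text
t 12.55 back mm 0.74 lat x,y mm 0.49 -0.07 F along n 6.82 F lat 0.5 -0.06 ang 0.08 w 0.0239 tq [0.38 0.56 0.02]
```

The coupler has touched squarely, with almost no side force. Pressing on.

Call:
arm_command --travel '[[-0.03, 0, 0.059], [-0.03, 0, 0.059], [-0.03, 0, 0.059], [0, 0, 0], [0, 0, 0]]' --angular '[[0, 0, 0], [0, 0, 0], [0, 0, 0], [0, 0, 0], [0, 0, 0]]' --gripper '[-1, -1, -1, -1, -1]'

```text
t: 12.97
tool_pos: [0.5133, -0.1753, 0.1657]
tcp_rot: [0.154, 0.988, 0.0, 0.0]
force: [-3.0, 0.4, 6.2]
width: 0.0236
```

```bash
python3 chk.py
```

```text
t 12.9667 back mm -5.21 lat x,y mm 0.47 -0.08 F along n 6.85 F lat 0.28 -0.47 ang 0.09 w 0.0236 tq [0.38 0.57 0.01]
```

Call:
arm_command --travel '[[-0.023, 0, 0.044], [-0.023, 0, 0.044], [-0.016, 0, 0.03], [0, 0, 0], [0, 0, 0], [0, 0, 0]]' --angular '[[0, 0, 0], [0, 0, 0], [0, 0, 0], [0, 0, 0], [0, 0, 0], [0, 0, 0]]' --gripper '[-1, -1, -1, -1, -1, -1]'

```text
t: 13.47
tool_pos: [0.5147, -0.1759, 0.163]
tcp_rot: [0.154, 0.988, 0.0, -0.0]
force: [-4.9, 2.6, 12.5]
width: 0.0236
```

```bash
python3 chk.py
```

```text
t 13.4667 back mm -8.36 lat x,y mm 0.5 -0.13 F along n 13.56 F lat 1.04 1.01 ang 0.05 w 0.0236 tq [0.66 1.21 0.07]
```

Call:
arm_command --travel '[[-0.016, 0, 0.03], [-0.016, 0, 0.03], [0, 0, 0], [0, 0, 0], [0, 0, 0], [0, 0, 0]]' --angular '[[0, 0, 0], [0, 0, 0], [0, 0, 0], [0, 0, 0], [0, 0, 0], [0, 0, 0]]' --gripper '[-1, -1, -1, -1, -1, -1]'

```text
t: 13.97
tool_pos: [0.5149, -0.176, 0.1627]
tcp_rot: [0.154, 0.988, 0.001, -0.001]
force: [-10.4, 4.7, 23.5]
width: 0.0236
```

```bash
python3 chk.py; python3 snap2.py 4 >/dev/null; python3 chk.py; python3 - <<'E'
import cv2
p=cv2.imread("pics/scene4.png");cv2.imwrite("pics/scene4c.png",cv2.resize(p[150:260,140:250],None,fx=5,fy=5,interpolation=2))
E
```

```text
t 13.9667 back mm -8.73 lat x,y mm 0.46 -0.11 F along n 26.05 F lat 1.04 1.29 ang 0.05 w 0.0236 tq [1.07 2.3  0.01]
t 14.0667 back mm -8.72 lat x,y mm 0.48 -0.13 F along n 26.55 F lat 1.06 0.52 ang 0.05 w 0.0235 tq [1.01 2.36 0.06]
```

View pics/scene4c.png

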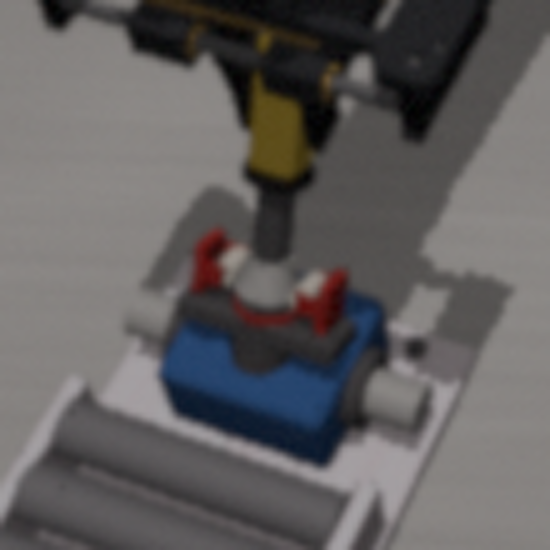

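View pics/scene4.png

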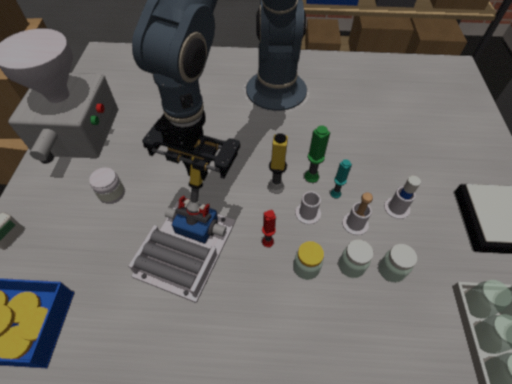

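The head is down past the white rollers. Force rose to 26 N with almost no further travel, so the nipple is on its stop. I'll hold for 1 s, re-check, and hand in.

Call:
arm_command --travel '[[0, 0, 0], [0, 0, 0], [0, 0, 0], [0, 0, 0], [0, 0, 0], [0, 0, 0], [0, 0, 0], [0, 0, 0], [0, 0, 0], [0, 0, 0], [0, 0, 0], [0, 0, 0]]' --angular '[[0, 0, 0], [0, 0, 0], [0, 0, 0], [0, 0, 0], [0, 0, 0], [0, 0, 0], [0, 0, 0], [0, 0, 0], [0, 0, 0], [0, 0, 0], [0, 0, 0], [0, 0, 0]]' --gripper '[-1, -1, -1, -1, -1, -1, -1, -1, -1, -1, -1, -1]'

```text
t: 15.07
tool_pos: [0.515, -0.176, 0.1627]
tcp_rot: [0.154, 0.988, 0.001, -0.001]
force: [-12.2, 4.6, 24.0]
width: 0.0235
```

```bash
python3 chk.py; python3 -c "
from cell import *
print(sign_off())"; python3 chk.py
```

```text
t 15.0667 back mm -8.72 lat x,y mm 0.5 -0.13 F along n 27.27 F lat -0.27 0.66 ang 0.04 w 0.0235 tq [1.02 2.36 0.04]
the job is handed in; nothing more can be done
None
the job is handed in; nothing more can be done
```

The grease coupler is on the brass nipple, pressed down to its stop, and the job is handed in with the robot still gripping and pushing. I gripped it with the gripper leaning 28° so its body cleared the larger yellow tool, and lifted it straight out of its cup. Then I turned it into line and pushed it on along the nipple's axis until it snapped in.

**Last checks (t = 15.1 s):**
- **Depth:** by the arm's own pose the nipple is pressed in about 8.7 mm. Force climbed from 14 to 27 N over the last 0.4 mm, so it is on its stop.
- **Alignment:** angle error is about 0.05° and side offset about 0.5 mm. Both rest on my own measurements of the nipple and of the coupler in the hand.
- **Push and grip:** a steady 27 N along the axis with about 1 N or less of side force. The fingers read 23.5 mm on the 24 mm handle.
- **Surroundings:** in the last scene picture the head is past the white rollers, and nothing else looks disturbed.

No check failed. I couldn't read the nipple's travel directly, so it is inferred from arm pose and force. The scene camera's depth was off by 1–2 mm, but equally for coupler and nipple.

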